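Vent the sample chamber and ease its stuck lid ajar

ROBOT

A 7-joint arm with a two-finger parallel gripper is mounted at the origin on the work surface. World frame = base frame: x ahead of the robot, y to its left, z up, the work surface at z = 0. Lengths are in m, angles in rad, forces in N, time in s.
With the tool pointing down it reaches from about 0.425 to 0.8 m from the base axis. Payload 8.3 kg.
Tool frame: the origin (TCP) lies on the centre line of the jaws, within the pads' length; the fingertips stand 25 mm ahead of it and the grasp point (between the pads) lies 6 mm ahead of it (arm.tip_extent is the distance from the TCP to the fingertips, in m); x points along the fingers, y is the direction in which the jaws open and shut, and the axes are right-handed (so a half turn about x gives the same grasp; the last joint's range is limited). The gripper opens to 85 mm and grips with 20 to 120 N. Pads are 22 mm wide; open, the fingers measure 114 mm over their backs; the gripper's body (76 mm by 85 mm) begins 54 mm behind the grasp point. The pads swing forward as they close: fully open they stand 13 mm farther back than shut.
Start: joints at [1.063, 0.383, 0.016, 1.37, -0.006, 1.388, -0.046], TCP at [0.269, -0.564, 0.256] pointing down, gripper open.
Joint ranges: [-2.95, 2.95], [-0.25, 2.06], [-1.52, 1.56], [0.18, 2.33], [-1.44, 4.58], [0.02, 2.06], [-3.01, 3.01]. Speed limits (rad/s): [2.39, 2.39, 3.01, 3.01, 3.14, 3.14, 3.14].

INTERFACE

Orientations are given as a rotation vector (axis times angle).
In Python, from rig import arm, optics, workorder, nets, status gives the robot as it stands. Calls block until the motion is done:
- arm.move_pose(position, orientation): joint-space move of the TCP to a pose.
- arm.line_to(position, rotation=None, velocity=0.15): straight line of the TCP; rotation=None keeps the orientation; velocity is the mean speed in m/s.
- arm.move_j(angles): joint-space move.
- arm.move_gripper(opening): opening from 0.0 (shut) to 1.0 (fully open); the grip force is fixed at half the most; returns when the fingers have stopped.
- arm.hold(seconds).
- arm.inverse_kinematics(position, orientation): joint angles nearest the present ones, or None.
- optics.camera(name): name is "scene" or "top" or "wrist"; returns a dict with "color" (480x640x3 uint8, red, green, blue), "z_map" (480x640 float32, m along the optical axis (not along the pixel's ray), 0 where there is no reading), "fx", "fy", "cx", "cy" (pixels), "eye" and "orientation" of the camera in the world; the wrist camera has in their place "tool_from_camera" (4x4, takes a point from camera to tool coordinates, whose origin is the TCP and whose axes are the tool frame's). Camera axes: x right, y up, looking along -z (the intrinsics and any distortion apply to the point x, -y, -z); pixel columns grow to the right and rows downward; lengths in m; the calibration is good to about 2 mm. A picture is of the moment at which its call begins: read the wrist's pose just before it.
A pose or a line that the arm cannot do raises arm.PlanningError and nothing moves.
- workorder.job_done(): hands the job in, once; it reports no verdict.
Trained networks look in a picture, given as the dict that the camera call returned (one of the last four; its "shot" number tells which), for a name from the list of things; names that differ only in an ending like _2 or _b are one class to them, and where a whole thing is asked for, a point or a joint stands for the part that bears it (a point fixed in the world has none). Each returns a list of dicts, best first, with "p" (0 to 1); they miss things now and then, are a little off and sometimes report something else, mostly with a low value. They report only what shows in the picture. A call takes as long as a camera call.
- nets.spot_in(picture, query): "location" ([x, y, z] in m, in world coordinates, good to about 4 mm: the middle of the surface that is visible of it).
- nets.regions_of(picture, query): "mask" (480x640 bool, what is visible of it).
Readings, each from a call of its own:
- status.get_t(): time.
- status.get_joint_positions(): joint angles.
- status.get_joint_velocities(): joint speeds.
- status.get_tau(): joint torques, N m.
- status.get_tcp_pos(): TCP position.
- status.get_orientation(): TCP orientation.
- status.get_wrist_force(): force on the tool from outside, world axes, zero at the start.
- status.get_wrist_torque(): the same for the moment, N m.
- status.get_width(): opening from 0.0 (shut) to 1.0 (fully open).
Only numpy, scipy, OpenCV 4.12 (cv2) and the standard library are available. Lean on these libraries where they do the work, as an engineer would, in place of code of your own. Each camera call takes 0.05 s, during which the arm holds its last target.

TASK

Stand the vent lever of the sample chamber straight up, at the long tick, and leave it there while the lid is still shut. Then break the lid free of its sticky seal by its handle, without flinging it wide, and finish while still holding it steady and just ajar, its front edge about 25 mm up, to air the chamber. Do not disturb the other things on the desk.

Things in the scene. Friction and masses are not known exactly. Their poses are not given: they have to be found in the camera images.
- chamber: airtight sample chamber, fixed to the desk: grey box 200 mm deep (x), 220 mm wide (y), 100 mm tall, under an aluminium lid with a clear window; a white valve block (90 x 50 x 70 mm tall, centre at y = -180 mm) with the vent lever is joined to its -y side. Origin: centre of the box underside, on the desk. x points to the hinge (rear) side, -x is the front with the lid handle, z up.
- lid (a joint): lid hinge angle, rad: 0 shut, grows as the front edge rises, stop at 0.38. The lid is 0.35 kg give or take a third and opens about the chamber's +y axis through point lid_hinge. A sticky seal holds it shut: at the handle about 10 N straight up to start it, 2 N of that its weight; the seal's pull is greatest when shut, falls off and is gone by about 0.05 rad, leaving the weight and under 1 N of drag. Let go, the lid falls shut and sticks again.
- lid_handle (a point): centre of the lid's handle bar: steel bow handle, bar 12 mm thick, 96 mm between its two end posts (12 mm thick), running along the chamber's y; bar centre 36 mm above the lid's top and 153 mm above the desk when shut; 190 mm in front of (chamber -x) and 49 mm above lid_hinge. Moves with the lid.
- lid_front (a point): middle of the lid's lower front edge, 218 mm from the hinge line; 103 mm above the desk when shut. It rises about 22 mm per 0.1 rad of lid angle.
- lid_hinge (a point): point on the hinge line of the lid, half-way along it (fixed to the chamber: x +108 mm, z +104 mm)
- vent_lever (a joint): vent lever angle, rad: 0 = standing straight up, at the long tick of the scale behind it; positive = leaning to the chamber's front (-x), as at the start; stops at +-0.95. A friction joint (about 2 N at the knob) that stays where it is left.
- lever_knob (a point): centre of the black ball, 26 mm across, at the end of the vent lever, 100 mm from the pivot; the lever's rod is 10 mm thick. Moves with the lever.
- lever_pivot (a point): point on the lever's hinge line, which runs along the chamber's y (fixed to the chamber: y -180 mm, z +85 mm)
- calculator: bystander: desk calculator, 150 x 90 x 14 mm, lying flat in front of the chamber. Origin: centre of its underside.
- weight: bystander: small brass calibration weight, 32 mm across, 44 mm tall, near the front of the valve block. Origin: centre of its underside.
- loupe: bystander: folded loupe standing on end, 32 mm across, 38 mm tall, beyond the valve block. Origin: centre of its underside.
- mug: bystander: white mug, 72 mm across, 80 mm tall, beside the chamber. Origin: centre of its underside.
- ring_tray: bystander: open wooden tray 100 x 130 x 40 mm with a wooden stamp and brass discs fixed in it, beside the chamber. Origin: centre of its underside.
- mouse: bystander: round grey computer mouse, 62 mm across, 30 mm tall. Origin: centre of its underside.

How it is judged:
On the way, in this order (a step that is already met when the one before it is completed fails the run):
1. the vent lever stands upright (within 0.12 rad), the lid still shut (value of joint vent_lever between -0.12 and 0.12 rad and value of joint lid below 0.03 rad), for 0.3 s.
2. the lid is free of its seal and held ajar by the fingers (value of joint lid above 0.06 rad and contact force between the fingers and lid above 0.5 N), for 0.2 s.
At the end, for the whole second after the job is handed in: The program ends holding: the fingers still carry the lid (contact over 0.5 N), steady, at a lid angle of 0.06 to 0.185 rad (front edge about 13 to 40 mm up), with the vent lever within 0.12 rad of upright (all of step 2 and value of joint vent_lever between -0.12 and 0.12 rad and value of joint lid below 0.185 rad and velocity of joint lid between -0.05 and 0.05 rad/s); the arm keeps its last pose, push and grip.
It fails at once if one of the other things on the desk is shifted by more than 20 mm (distance of any of calculator, weight, loupe, mug, ring_tray, mouse from where it was at the start of the episode above 0.02 m).
It fails at once if the lid is flung wide (front edge more than about 65 mm up) (value of joint lid above 0.3 rad).
It fails at once if the lid is raised while the vent lever is not upright (value of joint lid above 0.05 rad and not (value of joint vent_lever between -0.12 and 0.12 rad)).
It also fails if it takes over 48 s, if anything falls off the work surface, if the arm or the gripper's body presses on something with over 40 N, if the wrist force passes 120 N, or if a joint passes its speed limit or range.

## Working session

There is one attempt and no reset: what is moved stays moved. The work goes in short steps, each a Python script; the robot and the scene stay as the last script left them, time stands still between calls to the robot, and variables do not carry over. Pictures are saved under pics/ and viewed, and the job is handed in when it is done.

```bash
ls; mkdir -p pics
python3 - <<'E'
from rig import arm, optics, workorder, nets, status
import cv2, numpy as np
for n in ["scene","top","wrist"]:
    p=optics.camera(n)
    cv2.imwrite(f"pics/a_{n}.png",p["color"][:,:,::-1])
    print(n,{k:(np.round(v,4).tolist() if not np.isscalar(v) else v) for k,v in p.items() if k not in("color","z_map")})
    if n!="wrist":
        for q in ["chamber","lid_handle","lever_knob","weight","loupe","mug","calculator","ring_tray","mouse"]:
            r=nets.spot_in(p,q); print(q,[(np.round(d["location"],3).tolist(),round(d["p"],2)) for d in r[:2]])
print(status.get_t(),status.get_tcp_pos(),status.get_orientation(),status.get_joint_positions(),status.get_wrist_force())
E
```

```text
pics
scene {'fx': 479.8406232360782, 'fy': 479.8406232360782, 'cx': 319.0799400531006, 'cy': 241.21779730968782, 'eye': [1.0272, -0.3485, 0.7268], 'orientation': [0.6979, 0.3378, 0.8699], 'shot': 1}
chamber [([0.637, -0.139, 0.116], 0.86), ([0.619, -0.113, 0.117], 0.55)]
lid_handle [([0.599, -0.281, 0.143], 0.74), ([0.618, -0.108, 0.113], 0.56)]
lever_knob [([0.596, -0.281, 0.145], 0.93)]
weight [([0.459, -0.234, 0.03], 0.8)]
loupe [([0.627, -0.347, 0.042], 0.92), ([0.637, -0.14, 0.112], 0.3)]
mug [([0.664, 0.095, 0.055], 0.62)]
calculator [([0.367, -0.063, 0.016], 0.63), ([0.596, -0.281, 0.145], 0.39)]
ring_tray [([0.497, 0.174, 0.021], 0.92)]
mouse [([0.547, -0.406, 0.024], 0.98), ([0.6, -0.279, 0.145], 0.44)]
top {'fx': 444.4926500601665, 'fy': 444.4926500601665, 'cx': 315.7110837688044, 'cy': 250.90892290510988, 'eye': [0.4505, 0.0064, 0.92], 'orientation': [0.1285, -0.1268, -1.5692], 'shot': 2}
chamber [([0.608, -0.11, 0.116], 0.86)]
lid_handle [([0.606, -0.097, 0.12], 0.94), ([0.606, -0.108, 0.118], 0.68)]
lever_knob [([0.662, 0.102, 0.03], 0.71), ([0.582, -0.276, 0.178], 0.65)]
weight [([0.451, -0.228, 0.029], 0.81)]
loupe [([0.622, -0.346, 0.037], 0.56)]
mug [([0.661, 0.105, 0.031], 0.92)]
calculator [([0.396, -0.06, 0.013], 0.74)]
ring_tray [([0.494, 0.174, 0.011], 0.71)]
mouse [([0.534, -0.4, 0.021], 0.94), ([0.605, -0.097, 0.119], 0.55)]
wrist {'fx': 423.07044529161084, 'fy': 423.07044529161084, 'cx': 314.88593755864457, 'cy': 235.91864607870798, 'tool_from_camera': [[0.0017, 0.271, -0.9626, -0.1178], [1.0, 0.0003, 0.0018, 0.0007], [0.0008, -0.9626, -0.271, -0.0687], [0.0, 0.0, 0.0, 1.0]], 'shot': 3}
1.05 [ 0.2689623  -0.564148    0.25628282] [ 1.97493653  0.44671281 -1.97479379] [ 1.06310914  0.38338172  0.01638546  1.37011722 -0.00631695  1.38817951
 -0.04648774] [ 0.27576751 -0.06250518  0.18198278]
```

View pics/a_scene.png

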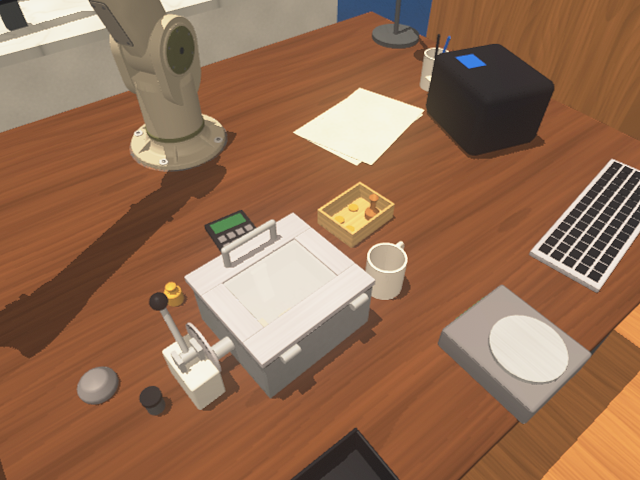

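View pics/a_top.png

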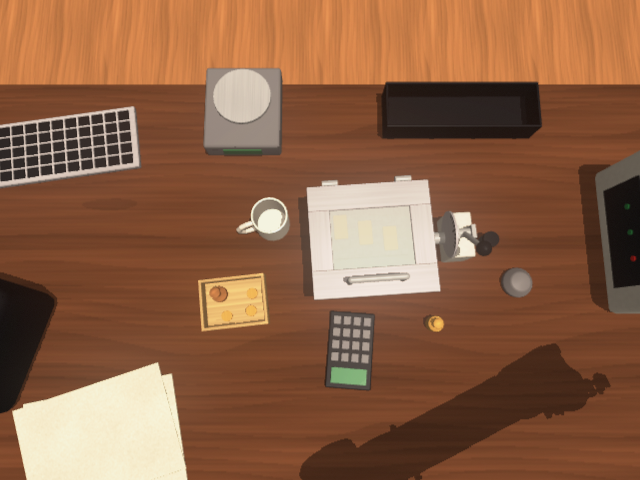

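```bash
cat > h.py <<'E'
from rig import arm, optics, workorder, nets, status
import cv2, numpy as np
from scipy.spatial.transform import Rotation as R
def cam_pose(p, tcp=None):
    if "eye" in p: return R.from_rotvec(p["orientation"]).as_matrix(), np.array(p["eye"])
    T=np.array(p["tool_from_camera"]); Rt=R.from_rotvec(tcp[1]).as_matrix()
    return Rt@T[:3,:3], tcp[0]+Rt@T[:3,3]
def cloud(p,tcp=None):
    Rm,t=cam_pose(p,tcp); z=p["z_map"]; v,u=np.indices(z.shape)
    c=np.stack([(u-p["cx"])/p["fx"]*z,-(v-p["cy"])/p["fy"]*z,-z],-1)
    w=c@Rm.T+t; w[z<=0]=np.nan; return w
def proj(p,X,tcp=None):
    Rm,t=cam_pose(p,tcp); c=(np.asarray(X)-t)@Rm
    return np.stack([p["cx"]+p["fx"]*c[...,0]/-c[...,2],p["cy"]-p["fy"]*c[...,1]/-c[...,2]],-1)
def snap(n):
    tcp=(np.array(status.get_tcp_pos()),np.array(status.get_orientation()))
    return optics.camera(n),(tcp if n=="wrist" else None)
E
python3 - <<'E'
from h import *
for n in ["top","scene"]:
    p,_=snap(n); w=cloud(p)
    zz=w[...,2]; reg=(w[...,0]>.42)&(w[...,0]<.78)&(w[...,1]>-.4)&(w[...,1]<.06)
    lid=reg&(abs(zz-.117)<.006)&(w[...,1]>-.26)&(w[...,0]>.47)
    P=w[lid]; P=P[~np.isnan(P).any(1)]
    r=cv2.minAreaRect(P[:,:2].astype(np.float32)); print(n,"lid",len(P),r, np.median(P[:,2]))
    h=reg&(zz>.138)&(w[...,1]>-.22)
    P=w[h]; 
    print("handle n",len(P)); 
    if len(P)>5: print(cv2.minAreaRect(P[:,:2].astype(np.float32)),np.percentile(P[:,2],[5,50,95]),P.mean(0))
    m=nets.regions_of(p,"lever_knob")
    for d in m[:2]:
        P=w[d["mask"]]; ys,xs=np.nonzero(d["mask"]); print("knob",d["p"],d["mask"].sum(),xs.mean(),ys.mean(),np.nanmedian(P,0))
    k=reg&(zz>.13)&(w[...,1]<-.22); P=w[k]; ys,xs=np.nonzero(k)
    print("k",len(P), P.min(0) if len(P) else 0,P.max(0) if len(P) else 0)
    np.save(f"pics/{n}_k.npy",P)
    c=p["color"][:,:,::-1]
    crop=c[150:330,290:530] if n=="top" else c[200:430,70:390]
    cv2.imwrite(f"pics/b_{n}.png",cv2.resize(crop,None,fx=2.4,fy=2.4,interpolation=cv2.INTER_CUBIC))
E
```

```text
top lid 13349 ((0.6143887639045715, -0.11648334562778473), (0.22257281839847565, 0.27209943532943726), 3.7617883682250977) 0.11597156511700157
handle n 434
((0.5299105644226074, -0.10062435269355774), (0.011886159889400005, 0.10736934095621109), 3.7308907508850098) [0.15317172 0.15764938 0.16043992] [ 0.52936863 -0.09991468  0.15716133]
knob 0.57 304 476.10855263157896 241.38815789473685 [ 0.58626488 -0.27357903  0.17768886]
k 238 [ 0.56506954 -0.28862997  0.13040372] [ 0.60476344 -0.26527044  0.18860125]
scene lid 14685 ((0.6122028827667236, -0.11962057650089264), (0.22371043264865875, 0.2741236388683319), 3.9059205055236816) 0.11611829508048566
handle n 508
((0.5287389755249023, -0.10504850745201111), (0.012509383261203766, 0.10697152465581894), 3.6809425354003906) [0.14289548 0.15656806 0.15973214] [ 0.53073139 -0.10815235  0.15488691]
knob 0.86 816 172.00245098039215 326.03186274509807 [ 0.59593634 -0.28086608  0.13755754]
k 458 [ 0.56641526 -0.29411423  0.13038651] [ 0.6041202  -0.26941951  0.18897735]
```

View pics/b_scene.png

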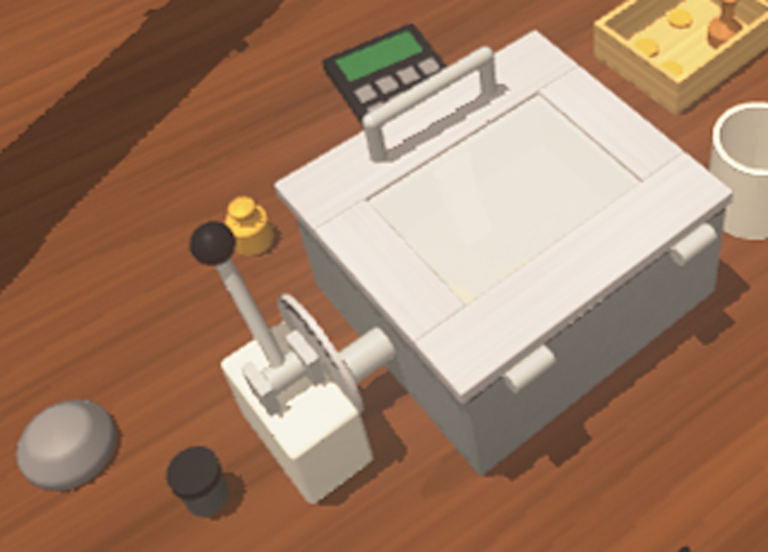

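```bash
cat >> h.py <<'E'
yaw=np.deg2rad(3.75)
ex=np.array([np.cos(yaw),np.sin(yaw),0]); ey=np.array([-np.sin(yaw),np.cos(yaw),0]); ez=np.array([0,0,1.])
def tool(s=1,pitch=0.):
    tx=-ez; ty=s*ex; tz=np.cross(tx,ty)
    M=np.stack([tx,ty,tz],1)
    return (R.from_rotvec(ey*pitch)*R.from_matrix(M)).as_rotvec()
def tcp_for(g,rv,ahead=.006):
    return np.asarray(g)-ahead*R.from_rotvec(rv).as_matrix()[:,0]
E
python3 - <<'E'
from h import *
P=np.load("pics/top_k.npy"); Q=np.load("pics/scene_k.npy")
from scipy.optimize import least_squares
for A in (P,Q):
    B=A[(A[:,2]>.17)]
    s=least_squares(lambda c:np.linalg.norm(B-c,axis=1)-.013,[.58,-.277,.176],loss="soft_l1",f_scale=.002); print(len(B),s.x.round(4),np.abs(s.fun).mean())
for s in (1,-1):
    q=arm.inverse_kinematics([.58,-.277,.182],tool(s)); print(s,q)
    q=arm.inverse_kinematics([.53,-.102,.16],tool(s)); print(s,q)
    q=arm.inverse_kinematics([.537,-.102,.19],tool(s,.12)); print(s,q)
p,_=snap("top"); w=cloud(p); 
m=(w[...,2]>.075)&(w[...,2]<.16)&(w[...,1]<-.225)&(w[...,0]>.5); A=w[m]
for lo in np.arange(.075,.16,.015):
    b=A[(A[:,2]>=lo)&(A[:,2]<lo+.015)]
    if len(b): print(round(lo,3),len(b),b.min(0).round(3),b.max(0).round(3))
E
```

```text
192 [ 0.5782 -0.2781  0.1736] 0.000720326641790598
271 [ 0.5755 -0.2817  0.1743] 0.0006198094485944773
1 [ 0.63420782  0.48730728 -0.33941099  1.41030899  0.16387028  1.27169341
  0.3485659 ]
1 [ 0.53441757  0.30979199 -0.48462569  1.72265595  0.15641018  1.14754552
  0.07038691]
1 [ 0.49063936  0.38226964 -0.4835451   1.56589455  0.18961831  1.35893304
  0.04063152]
-1 [ 0.32410043  0.46275078  0.10114096  1.42734034 -0.04745361  1.2538787
 -2.64667874]
-1 [ 0.26398922  0.27647788 -0.15778596  1.73491823  0.04735662  1.13389193
 -2.98409141]
-1 [ 0.23870301  0.3460407  -0.15571029  1.57816903  0.07296379  1.34064898
 -3.00807863]
0.075 874 [ 0.5   -0.593  0.075] [ 0.767 -0.245  0.09 ]
0.09 1046 [ 0.5   -0.592  0.09 ] [ 0.767 -0.245  0.105]
0.105 782 [ 0.521 -0.594  0.105] [ 0.769 -0.245  0.12 ]
0.12 441 [ 0.597 -0.593  0.12 ] [ 0.767 -0.247  0.135]
0.135 73 [ 0.589 -0.592  0.135] [ 0.767 -0.272  0.15 ]
0.15 11 [ 0.588 -0.278  0.151] [ 0.595 -0.272  0.158]
```

Run:
```python
from h import *
piv=np.array([.6225,-.2785,.085]); rv=tool(1)
knob=np.array([.577,-.280,.174]); up=np.array([0,0,.004])
arm.move_pose(tcp_for(knob+[0,0,.10],rv),rv)
print(status.get_t(),status.get_tcp_pos())
arm.line_to(tcp_for(knob+up,rv),velocity=.1)
print("f",status.get_wrist_force())
p,t=snap("wrist"); cv2.imwrite("pics/c_wrist.png",p["color"][:,:,::-1])
p,_=snap("scene"); cv2.imwrite("pics/c_scene.png",p["color"][180:450,50:420,::-1])
print(status.get_t(),status.get_tcp_pos())
```

```text
2.85 [ 0.57581252 -0.28242879  0.27979631]
f [ 0.49167741 -0.55570329  0.29166057]
4.0583 [ 0.57744459 -0.28010736  0.18494614]
```

View pics/c_scene.png

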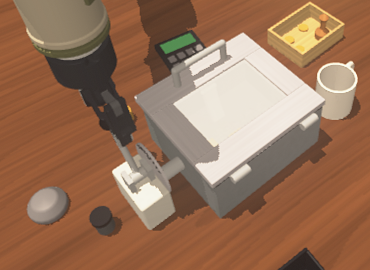

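View pics/c_wrist.png

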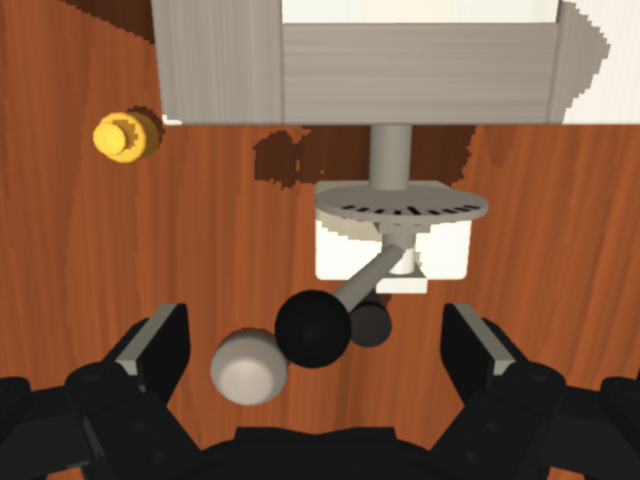

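Wrist view: knob at (313,328), centred between the pads (about 185 and 445); the lever leans left, to the front. I'll close on it and swing the lever upright.

Run:
```python
from h import *
piv=np.array([.6225,-.2785,.085]); rv=tool(1)
arm.move_gripper(0.0)
print(status.get_t(),"w",status.get_width(),"f",status.get_wrist_force())
for a in (.32,.16,0.0):
    g=piv+ .1*(-np.sin(a)*ex+np.cos(a)*ez); g[1]-=.0015; g[2]+=.004
    arm.line_to(tcp_for(g,rv),velocity=.06)
arm.hold(.3)
print(status.get_t(),"f",status.get_wrist_force(),status.get_tcp_pos())
arm.move_gripper(.7)
print(status.get_t(),"w",status.get_width(),"f",status.get_wrist_force())
p=np.array(status.get_tcp_pos())
arm.line_to(p+[0,0,.09],velocity=.12)
p,t=snap("wrist"); cv2.imwrite("pics/d_wrist.png",p["color"][:,:,::-1])
w=cloud(p,t); m=(w[...,2]>.165)&(w[...,2]<.21)&(abs(w[...,0]-.6225)<.05)&(abs(w[...,1]+.28)<.03); B=w[m]
from scipy.optimize import least_squares
s=least_squares(lambda c:np.linalg.norm(B-c,axis=1)-.013,[.62,-.279,.183],loss="soft_l1",f_scale=.002); print(len(B),s.x)
p,_=snap("scene"); cv2.imwrite("pics/d_scene.png",p["color"][180:450,50:420,::-1]); print(status.get_t())
```

```text
4.6667 w 0.2696860427815957 f [-3.54882196  0.82069376  4.68454088]
6.2083 f [ 0.25883667 12.65029674 -3.68692234] [ 0.62256911 -0.27803417  0.1938996 ]
6.65 w 0.6991156697110412 f [-0.21338269 -0.23220909  0.44572439]
1831 [ 0.62236708 -0.27690585  0.18495496]
7.65
```

View pics/d_scene.png

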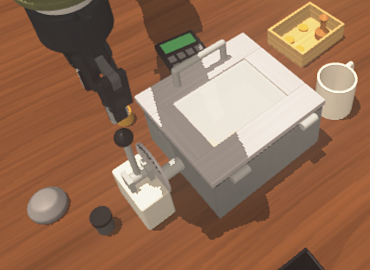

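View pics/d_wrist.png

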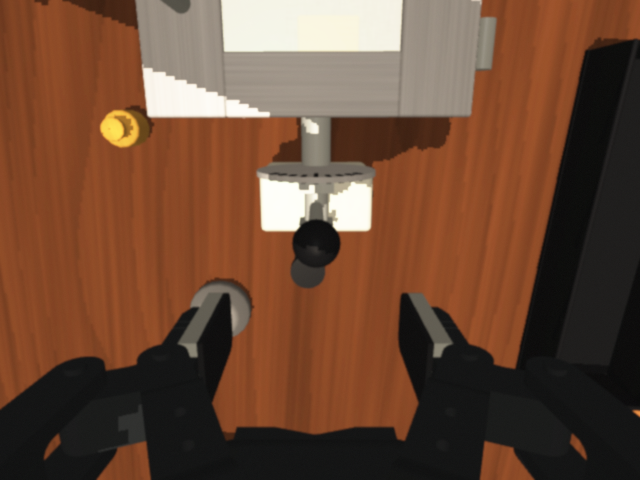

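The lever is upright: the knob centre is at z 0.185, directly over the pivot (px 317 against disc centre ~316). Next, the handle.

Run:
```python
from h import *
rv=tool(1); H=np.array([.5295,-.1025,.153])
c=np.array(status.get_tcp_pos())
arm.line_to(tcp_for(H+[0,0,.12],rv),velocity=.15)
arm.hold(.2)
p,t=snap("wrist"); cv2.imwrite("pics/e_wrist.png",p["color"][:,:,::-1])
w=cloud(p,t); m=(w[...,2]>.145)&(w[...,2]<.17)&(abs(w[...,0]-.53)<.03)&(abs(w[...,1]+.10)<.08); B=w[m]
print(len(B),cv2.minAreaRect(B[:,:2].astype(np.float32)),np.percentile(B[:,2],[5,50,95]))
print(status.get_t(),status.get_tcp_pos(),status.get_wrist_force())
```

```text
3438 ((0.5281175971031189, -0.10225007683038712), (0.011700731702148914, 0.10699611902236938), 3.887556791305542) [0.15482633 0.15796613 0.15961331]
9.3917 [ 0.52959689 -0.10287136  0.27882114] [-0.78968852 -0.33049993  0.16935093]
```

View pics/e_wrist.png

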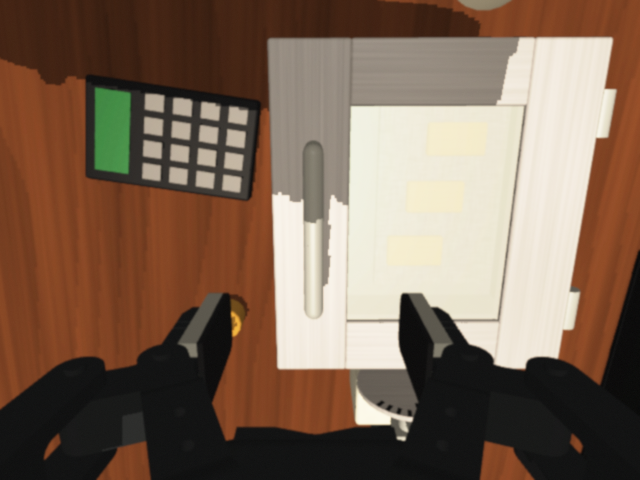

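The bar at px column 313 lies centred between the fingers, and its measured centre (0.528, -0.102) agrees with the plan. Gripping, then lifting slowly along the hinge arc.

Run:
```python
from h import *
rv=tool(1); H=np.array([.5285,-.1023,.153])
arm.line_to(tcp_for(H,rv),velocity=.1)
print("f",status.get_wrist_force(),status.get_tcp_pos())
arm.move_gripper(0.0); arm.hold(.2)
print(status.get_t(),"w",status.get_width(),"f",status.get_wrist_force(),status.get_tcp_pos())
hin=H+.19*ex-.049*ez
for a in (.015,.03,.045,.06,.075,.09,.105,.115):
    g=hin+(-.19*np.cos(a)+.049*np.sin(a))*ex+(.19*np.sin(a)+.049*np.cos(a))*ez
    r=tool(1,a)
    arm.line_to(tcp_for(g,r),r,velocity=.02)
    print(a,round(status.get_t(),2),"f",np.round(status.get_wrist_force(),1),np.round(np.array(status.get_tcp_pos())-tcp_for(g,r),4))
    if np.linalg.norm(status.get_wrist_force())>60: print("STOP");break
arm.hold(.4)
print("w",status.get_width(),"f",status.get_wrist_force())
for n in ("wrist","scene","top"):
    p,t=snap(n); cv2.imwrite(f"pics/f_{n}.png",p["color"][:,:,::-1])
    w=cloud(p,t)
    q=(w-hin); X=q@ex; Y=q@ey; Z=w[...,2]
    m=(X>-.216)&(X<-.02)&(abs(Y)<.1)&(Z>.10)&(Z<.145)
    x,z=X[m],Z[m]
    if len(x)>200:
        for _ in range(4):
            k=np.polyfit(x,z,1); e=abs(z-np.polyval(k,x)); x,z=x[e<max(.002,np.median(e)*2)],z[e<max(.002,np.median(e)*2)]
        print(n,"lid angle",-np.arctan(k[0]),len(x))
    m=(abs(w-[.6225,-.278,.185])<[.04,.025,.02]).all(-1); print(n,"knob",m.sum(),np.nanmedian(w[m],0) if m.sum() else 0)
print(status.get_t())
```

```text
f [0.12915681 0.33873981 0.06434544] [ 0.52896605 -0.10235608  0.1597099 ]
11.45 w 0.11676080105891459 f [-2.69679045  0.51224702  4.62771659] [ 0.52844749 -0.10237252  0.15930028]
0.015 11.75 f [ 2.  -1.4 -9.5] [-0.0004 -0.0001 -0.0011]
0.03 12.05 f [-0.5 -0.4 -7.4] [-0.0002 -0.     -0.0002]
0.045 12.35 f [-2.  -0.6 -2.6] [ 0.     -0.      0.0005]
0.06 12.65 f [-3.7 -0.7  0.1] [ 0.     -0.      0.0004]
0.075 12.95 f [-3.7 -0.   0.1] [-0.0001 -0.      0.0001]
0.09 13.25 f [-4.4 -0.   0.7] [-0.0001 -0.      0.    ]
0.105 13.55 f [-3.9 -0.9  0.4] [-0.0001 -0.      0.    ]
0.115 13.8 f [-4.6 -0.2  0.4] [-0.     -0.      0.0001]
w 0.11516409047458823 f [-5.13116018 -0.91798608 -0.22864467]
wrist lid angle 0.14826258860184852 95795
wrist knob 0 0
scene lid angle 0.1134218065456245 11293
scene knob 322 [ 0.6269944  -0.27975817  0.19252364]
top lid angle 0.11995469334781965 4042
top knob 0 0
14.35
```

View pics/f_scene.png

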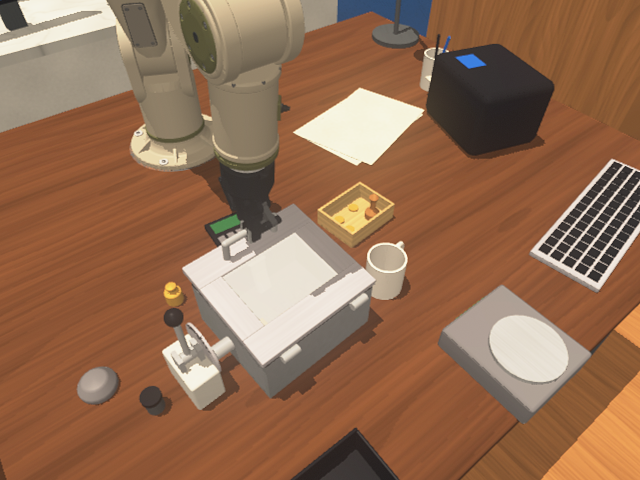

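View pics/f_wrist.png

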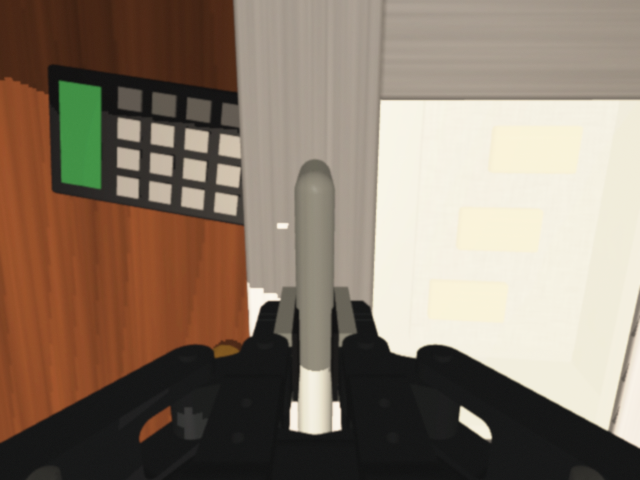

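Run:
```python
from h import *
from scipy.optimize import least_squares
H=np.array([.5285,-.1023,.153]); hin=H+.19*ex-.049*ez
p,t=snap("wrist"); w=cloud(p,t); q=w-hin; X=q@ex; Y=q@ey; Z=w[...,2]
for r0,r1,c0,c1 in ((20,90,250,370),(20,90,395,630),(110,300,385,420)):
    x,z=X[r0:r1,c0:c1].ravel(),Z[r0:r1,c0:c1].ravel(); k=np.polyfit(x,z,1); print((r0,c0),x.min().round(3),x.max().round(3),"ang",-np.arctan(k[0]),"z@-.2",np.polyval(k,-.2), "z@-.216",np.polyval(k,-.216))
p,t=snap("scene"); w=cloud(p); m=(abs(w-[.6225,-.278,.187])<[.04,.025,.016]).all(-1); B=w[m]
s=least_squares(lambda c:np.linalg.norm(B-c,axis=1)-.013,[.62,-.279,.183],loss="soft_l1",f_scale=.002); print("knob",len(B),s.x)
for n in ["weight","loupe","mug","calculator","ring_tray","mouse"]:
    r=nets.spot_in(p,n); print(n,[(np.round(d["location"],3).tolist(),round(d["p"],2)) for d in r[:1]])
print(status.get_t(),status.get_joint_velocities().round(4),status.get_width())
```

```text
** On entry to DLASCL parameter number  4 had an illegal value
 ** On entry to DLASCL parameter number  4 had an illegal value
 ** On entry to DLASCL parameter number  4 had an illegal value
 ** On entry to DLASCL parameter number  4 had an illegal value
 ** On entry to DLASCL parameter number  5 had an illegal value
 ** On entry to DLASCL parameter number  4 had an illegal valueTraceback (most recent call last):
  File "<stdin>", line 6, in <module>
    c, resids, rank, s = lstsq(lhs, rhs, rcond)
                         ~~~~~^^^^^^^^^^^^^^^^^
    x, resids, rank, s = _umath_linalg.lstsq(a, b, rcond,
                         ~~~~~~~~~~~~~~~~~~~^^^^^^^^^^^^^
                                             signature=signature)
                                             ^^^^^^^^^^^^^^^^^^^^
    raise LinAlgError("SVD did not converge in Linear Least Squares")
numpy.linalg.LinAlgError: SVD did not converge in Linear Least Squares
```

Run:
```python
from h import *
from scipy.optimize import least_squares
H=np.array([.5285,-.1023,.153]); hin=H+.19*ex-.049*ez
p,t=snap("wrist"); w=cloud(p,t); q=w-hin; X=q@ex; Y=q@ey; Z=w[...,2]
for r0,r1,c0,c1 in ((20,90,250,370),(20,90,395,630),(110,300,385,420)):
    x,z=X[r0:r1,c0:c1].ravel(),Z[r0:r1,c0:c1].ravel(); g=~np.isnan(x);x,z=x[g],z[g]
    if len(x)<50: continue
    k=np.polyfit(x,z,1); print((r0,c0),x.min().round(3),x.max().round(3),"ang",-np.arctan(k[0]),"z@-.2",np.polyval(k,-.2), "z@-.216",np.polyval(k,-.216))
p,t=snap("scene"); w=cloud(p); m=(abs(w-[.6225,-.278,.187])<[.04,.025,.016]).all(-1); B=w[m]
s=least_squares(lambda c:np.linalg.norm(B-c,axis=1)-.013,[.62,-.279,.183],loss="soft_l1",f_scale=.002); print("knob",len(B),s.x)
for n in ["weight","loupe","mug","calculator","ring_tray","mouse"]:
    r=nets.spot_in(p,n); print(n,[(np.round(d["location"],3).tolist(),round(d["p"],2)) for d in r[:1]])
print(status.get_t(),status.get_joint_velocities().round(4),status.get_width())
```

```text
(20, 250) -0.21 -0.168 ang 0.1134123882915882 z@-.2 0.14000344262088973 z@-.216 0.1418258610818855
(20, 395) -0.16 -0.075 ang 0.11404779150951724 z@-.2 0.14000919038625176 z@-.216 0.1418419079396805
(110, 385) -0.162 -0.144 ang 0.11707075070850259 z@-.2 0.13604626508427634 z@-.216 0.13792800171260874
knob 308 [ 0.62122461 -0.27838992  0.18511825]
weight [([0.458, -0.236, 0.028], 0.56)]
loupe [([0.628, -0.347, 0.039], 0.95)]
mug [([0.666, 0.096, 0.052], 0.93)]
calculator []
ring_tray [([0.497, 0.175, 0.019], 0.97)]
mouse [([0.547, -0.407, 0.025], 0.81)]
14.8 [-0.0015 -0.     -0.      0.0008  0.0001  0.0018 -0.0005] 0.11431809572007073
```

All the lid angle estimates now agree at about 0.114 rad, the lever is upright and the lid is held steady, so I'm handing in.

Run:
```python
from h import *
workorder.job_done(); print(status.get_t(),status.get_width())
```

```text
the job is handed in; nothing more can be done
the job is handed in; nothing more can be done
```

The vent lever is standing upright, and I handed the job in with the gripper still holding the lid ajar. The handover reports no verdict. About 15 s of the 48 s were used.

**Lever:** I gripped the knob and swung it upright while the lid was still shut. In the last check, the knob centre was within about 2 mm of straight above the pivot, or roughly 0.02 rad.

**Lid:** I broke the seal slowly along the hinge arc and saw about 10 N at the start. The scene, top and wrist cameras put the lid at 0.113–0.120 rad, with the front edge about 25 mm up. The arm was essentially still, with the fingers closed on the bar.

**Checks that disagreed or failed:**
- **Wrist fit:** my first lid fit from the wrist camera gave 0.148 rad. Refitting on clear patches of the lid gave 0.113–0.117 rad; I think the handle and fingers had spoiled the first one.
- **Wrist force:** at the end the vertical force read about 0 N, not the lid's 2 N weight, so I did not confirm the load that way. The closed grip is my only evidence of contact.
- **Other things on the desk:** the weight, loupe, mug, ring tray and mouse were within about 2 mm of where they started. The network could not find the calculator because the arm was in the way. The last pictures show nothing amiss with it, and the arm did not go near it.

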